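# Unclamp a flashed control-unit board and lay it in the blue tray

## Robot

A 7-joint arm with a two-finger parallel gripper is mounted at the origin on the work surface. World frame = base frame: x ahead of the robot, y to its left, z up, the work surface at z = 0. Lengths are in m, angles in rad, forces in N, time in s.
With the tool pointing down it reaches from about 0.425 to 0.875 m from the base axis. Payload 9.9 kg.
Tool frame: the origin (TCP) lies at the very end of the fingers, on their centre line; the grasp point (between the pads) lies 19 mm behind it; z points along the fingers, y is the line along which they close (so a half turn about z gives the same grasp; the last joint's range is limited). The gripper opens to 85 mm and grips with 20 to 120 N. Pads are 22 mm wide; open, the fingers measure 114 mm over their backs; the gripper's body (76 mm by 85 mm) begins 54 mm behind the grasp point. The pads swing forward as they close: fully open they stand 13 mm farther back than shut.
Start: joints at [1.165, 0.576, 0.025, 1.437, -0.015, 1.129, -0.057], TCP at [0.213, -0.64, 0.231] pointing down, gripper open.
Joint ranges: [-2.76, 2.76], [-0.34, 2.15], [-1.52, 1.57], [0.19, 2.46], [-1.09, 4.23], [0.17, 1.99], [-2.82, 2.82]. Speed limits (rad/s): [2.22, 2.22, 3.01, 3.01, 3.14, 3.14, 3.14].

## Interface

Orientations are given as a rotation vector (axis times angle).
In Python, from station import * gives the robot as it stands. Calls block until the motion is done:
- move_to(position, orientation): joint-space move of the TCP to a pose.
- line_to(position, rot=None, velocity=0.15, until_force=None): straight line of the TCP; rot=None keeps the orientation; velocity is the mean speed in m/s. With until_force (N) it stops when the force on the tool has changed by that much, and returns True; else False.
- set_joints(angles): joint-space move.
- set_gripper(opening, squeeze=None): finger opening in m; squeeze is the grip in N (None keeps the last); returns when the fingers have stopped.
- sleep(seconds).
- inverse_kinematics(position, orientation): joint angles nearest the present ones, or None.
- get_state(): the state.
- grab_frame(name): name is "scene" or "top" or "wrist"; returns a dict with "img" (400x640x3 uint8, blue, green, red), "mtx" (3x3 intrinsics, pixels), "R" (3x3) and "t" (3): a world point X has camera coordinates R X + t; the wrist camera has in their place "hand_eye" (4x4, takes a point from camera to tool coordinates, whose origin is the TCP and whose axes are the flange's). Camera axes: x right, y down, z forward; pixel columns grow to the right and rows downward; lengths in m; the calibration is good to about 2 mm. A picture is of the moment at which its call begins: read the wrist's pose just before it. There is no depth.
A pose or a line that the arm cannot do raises MotionError and nothing moves.
- finish_job(): hands the job in; it is judged then, once.
The state is a dict: "t": time; "qpos": joint angles; "joint_velocities": joint speeds; "tau": joint torques, N m; "tcp_pos": TCP position; "eef_rot": TCP orientation; "contact_force": force on the tool from outside, world axes, zero at the start; "moment": the same for the moment, N m; "finger_gap": finger opening in m; "grasp_force": force on a finger pad.
Only numpy, scipy, OpenCV 4.12 (cv2) and the standard library are available. Lean on these libraries where they do the work, as an engineer would, in place of code of your own. Each camera call takes 0.05 s, during which the arm holds its last target. There are 200 camera calls.

## Task

The engine control board in the programming jig has been flashed and must come out. Lift the red-winged hold-down finger against its spring and swing it aside until it parks on its ledge, then draw the board out from under the jig's two hook lips without forcing it, and lay it down gently, connector up and flat on the pink foam of the blue tray. Leave the finger parked aside, and do not disturb the other things on the bench.

Things in the scene. Friction and masses are not known exactly. Their poses are not given: they have to be found in the camera images.
- jig: Programming jig, fixed: aluminium plate 190 x 152 x 10 mm (x -116..+74, y -76..+76 mm). Origin on the bench under the middle of the clamped board; x points from the finger's post (x = -92 mm) across the board to the two hook lips; z up. The clamped board's underside is 16 mm above the bench, its axes parallel to the jig's. A black lamp box, 22 mm high, sits at x = -94, y = -50 mm.
- lips_edge (a point): Midway between the two black hook lips (20 mm wide, at y = +-28 mm, top 26 mm above the bench), at their inner edge. They overhang the board's far edge by 8 mm, 1.6 mm above its top. To free it, slide the board level 11 to 16 mm towards the jig's -x (past 20 mm it meets the parked finger), then lift straight up. Guide pins (to 21 mm) stand 2.2 mm beside the board's long edges.
- finger_grip (a point): Centre of the red wing grip on the hold-down finger's stem, 62 mm above the bench while clamped: a flat upright bar 34 mm long, 12 mm thick, 18 mm high, on a steel stem 8 mm thick. x axis along the bar, the way the finger points (the jig's +x while clamped); pinch it across its 12 mm (y axis). It rises and turns with the finger about its own vertical axis, on the post at the jig's near edge.
- finger_lift (a joint): Height in m by which the finger is raised: 0 with its toe on the board, up to 0.018. A spring pulls it down with 6 N at 0 and 0.3 N more per mm. Under 0.009 a key on the stem is caught between teeth on the post and the finger cannot turn; at 0.011 or more it turns freely.
- finger_swing (a joint): Turn of the finger in rad about the upright post, counter-clockwise seen from above: 0 pointing over the board (clamped), 1.4 at its stop, clear of the board. Between about 0.9 and 1.4 there is a ledge: let down there, the finger rests at a finger_lift of 0.007 and stays (parked); a tooth 2 mm higher keeps it from swinging back.
- board_grip (a point): Where to take the board: in its tall black connector header (60 mm along the board's x, 26 mm across y, rising 32 mm above the board's top), at the middle of its length and width, 23 mm above the board's top. Pinch it across its 26 mm (y axis). All else on the board within 38 mm of it along y is under 3 mm tall. Board and header weigh about 0.12 kg; this and the friction vary.
- board_mid (a point): Middle of the green board's top face (board 110 mm along x, 90 mm along y, 2.4 mm thick; underside 2.4 mm below this point). Axes as the board's: in the jig they are the jig's. board_grip lies at x +10, y +22, z +23 mm from here.
- blue_tray: The blue tray, empty, where the board goes; fixed, to the left or the right. Outside 166 mm along x, 142 mm along y, rim 20 mm above the bench, walls 4 mm; inside 158 x 134 mm of flat rigid pink foam, its top 14 mm above the bench, 6 mm below the rim. Origin on the bench under its middle, z up. The board fits with its x axis along the tray's x, either way round.
- black_tray: The black tray of the same size and make, on the other side, holding another board. Not to be used.
- done_board_mid (a point): Middle of the top face of the other board, of the same size and shape, lying in the black tray. Bystander.
- solder_spool_c (a point): Middle of a spool of solder, 52 mm across, 40 mm high. Bystander.
- flux_jar_c (a point): Middle of an amber jar with white cap, 44 mm across, 55 mm high. Bystander.
- screwdriver_grip (a point): Handle of a screwdriver lying on the bench. Bystander.
- screw_tin_c (a point): Middle of a flat tin of screws, 66 mm across, 22 mm high. Bystander.
- cutters_c (a point): Joint of blue side cutters lying on the bench, 12 mm high. Bystander.
- pen_iron_c (a point): Handle of a yellow cordless soldering iron lying on the bench, 180 mm long, 28 mm high. Bystander.
There are look-alikes about, which are no part of the job. Leave any green look-alike of the blue_tray alone.

How it is judged:
On the way:
1. the finger is lifted and swung aside (more than 1.1 rad), with the board still in its place in the jig (value of joint finger_swing above 1.1 rad and distance of board_mid from where it was at the start of the episode below 0.006 m), for 0.2 s.
At the end, for the whole second after the job is handed in: The finger is parked aside, resting on its ledge (turned more than 1.1 rad, raised 5 to 9 mm); the board lies still and flat (within 3 degrees, connector up) on the foam inside the blue tray, its middle within 28 mm (tray's x) and 25 mm (tray's y) of the tray's middle (value of joint finger_swing above 1.1 rad and value of joint finger_lift between 0.005 and 0.009 m and x of board_mid in the frame of blue_tray between -0.028 and 0.028 m and y of board_mid in the frame of blue_tray between -0.025 and 0.025 m and z of board_mid in the frame of blue_tray between 0.0145 and 0.0185 m and angle between board_mid's own z axis and vertical below 0.05 rad and linear speed of board below 0.02 m/s); the robot touches nothing.
It fails at once if the board is pried up against the hook lips with more than 8 N (contact force between hook_lips and board above 8 N).
It fails at once if the board is forced against the hold-down finger with more than 25 N (contact force between finger_swing and board above 25 N).
It fails at once if the board is dropped or thrown into the tray: moving faster than 0.7 m/s within 0.12 m of the blue tray's middle and less than 80 mm above the bench (linear speed of board above 0.7 m/s and horizontal distance between board_mid and blue_tray below 0.12 m and height (world z) of board_mid below 0.08 m).
It fails at once if another thing on the bench is moved more than 25 mm (distance of any of done_board_mid, solder_spool_c, flux_jar_c, screwdriver_grip, screw_tin_c, cutters_c, pen_iron_c from where it was at the start of the episode above 0.025 m).
It also fails if it takes over 56 s, if anything falls off the work surface, if the arm or the gripper's body presses on something with over 40 N, if the wrist force passes 120 N, or if a joint passes its speed limit or range.

## Working session

There is one attempt and no reset: what is moved stays moved. The work goes in short steps, each a Python script; the robot and the scene stay as the last script left them, time stands still between calls to the robot, and variables do not carry over. Pictures are saved under pics/ and viewed, at most 10 in all, crops included, and the job is handed in when it is done.

```bash
ls; mkdir -p pics
python3 - <<'E'
from station import *
import cv2,numpy as np
for n in ("scene","top"):
    f=grab_frame(n); cv2.imwrite(f"pics/{n}.png",f["img"]); np.savez(f"{n}.npz",**f)
    print(n,f["mtx"].tolist(),(-f["R"].T@f["t"]).round(3),f["R"].round(3).tolist())
s=get_state(); print(s["t"],s["eef_rot"],s["tcp_pos"],s["finger_gap"])
E
```

```text
pics
scene [[406.2671522951981, 0.0, 318.216488755074], [0.0, 406.2671522951981, 200.4128870079751], [0.0, 0.0, 1.0]] [1.235 0.547 0.791] [[-0.6, 0.8, -0.022], [0.509, 0.36, -0.781], [-0.617, -0.48, -0.624]]
top [[396.50970657703203, 0.0, 319.6967914958005], [0.0, 396.50970657703203, 196.35852986211134], [0.0, 0.0, 1.0]] [ 0.306 -0.016  1.537] [[-0.002, -1.0, -0.01], [-0.99, 0.003, -0.141], [0.141, 0.009, -0.99]]
0.1 [-3.09957803e+00 -5.03189143e-01  5.54148944e-04] [ 0.21336565 -0.63997846  0.23051912] 0.08556670487565649
```

View pics/top.png

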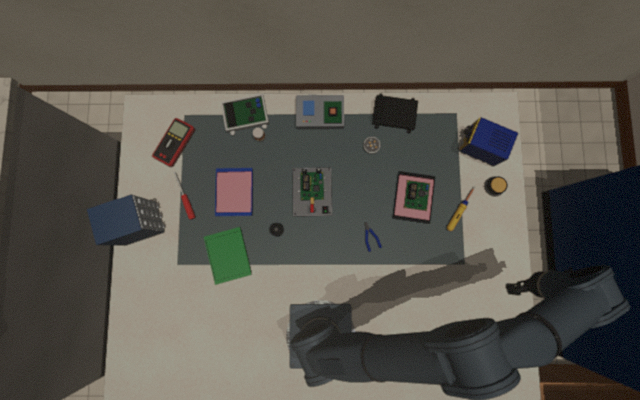

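View pics/scene.png

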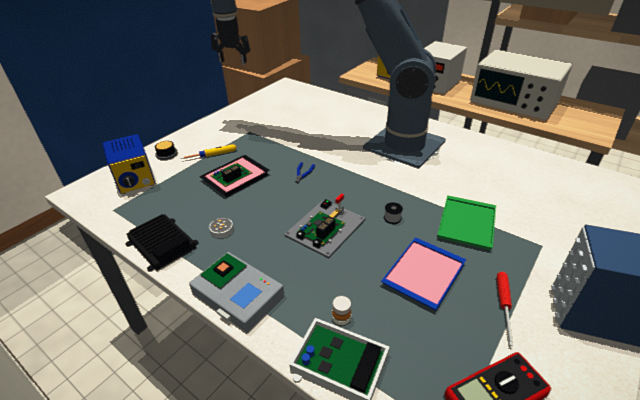

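The top view shows the jig at about (312,192) with its red grip near (312,205), pointing up in the picture (world +x). The blue tray is at (234,192), the spool at (277,229) and the cutters at (372,237). I'll measure these, then look from the wrist camera.

```bash
cat > h.py <<'E'
from station import *
import cv2,numpy as np
from scipy.spatial.transform import Rotation as Ro
def cam(n):
    if n=="wrist":
        s=get_state(); f=grab_frame(n)
        T=np.eye(4); T[:3,:3]=Ro.from_rotvec(s["eef_rot"]).as_matrix(); T[:3,3]=s["tcp_pos"]
        W=np.linalg.inv(T@f["hand_eye"]); f["R"]=W[:3,:3]; f["t"]=W[:3,3]
    else: f=grab_frame(n)
    return f
def ray(f,px,z):
    px=np.atleast_2d(px).astype(float); d=np.c_[px,np.ones(len(px))]@np.linalg.inv(f["mtx"]).T@f["R"]
    c=-f["R"].T@f["t"]; return c+d*((z-c[2])/d[:,2])[:,None]
def mask(f,lo,hi,roi=None):
    m=cv2.inRange(cv2.cvtColor(f["img"],cv2.COLOR_BGR2HSV),lo,hi)
    if roi: 
        k=np.zeros_like(m); x0,y0,x1,y1=roi; k[y0:y1,x0:x1]=255; m&=k
    return m
def big(m):
    return max(cv2.findContours(m,cv2.RETR_EXTERNAL,cv2.CHAIN_APPROX_NONE)[0],key=cv2.contourArea).reshape(-1,2)
def rect(f,c,z):
    P=ray(f,c,z)[:,:2]; return cv2.minAreaRect((P*1000).astype(np.float32))
def down(yaw):  # tool x axis at yaw, z down
    return (Ro.from_euler("z",yaw)*Ro.from_euler("x",np.pi)).as_rotvec()
E
python3 - <<'E'
from h import *
f=dict(np.load("top.npz"))
c=big(mask(f,(0,25,120),(180,130,255),(205,160,262,225)));print("foam",rect(f,c,.014),len(c))
c=big(mask(f,(0,150,100),(12,255,255),(290,165,335,220)));print("red",rect(f,c,.066),len(c))
c=big(mask(f,(0,0,95),(180,40,255),(285,160,340,225)));print("jig",rect(f,c,.010),cv2.boundingRect(c))
print("spool,cutters",ray(f,[(277,229),(368,236)],.02))
print(ray(f,[(312,192)],.01))
for y in (0,np.pi/2,-np.pi/2,np.pi): print(y,inverse_kinematics([.55,.0,.33],down(y)))
print(grab_frame("wrist")["hand_eye"].round(3))
E
```

```text
foam ((542.2412109375, 334.94451904296875), (155.88223266601562, 129.47506713867188), 1.324962854385376) 141
red ((472.7955017089844, 29.06029510498047), (26.300846099853516, 3.7383038997650146), 0.06342291831970215) 16
jig ((472.6089172363281, 74.4594955444336), (80.074951171875, 43.76558303833008), 44.84884262084961) (294, 199, 17, 16)
spool,cutters [[ 0.39566185  0.1622874   0.02      ]
 [ 0.36830503 -0.1847485   0.02      ]]
[[0.53988722 0.0288866  0.01      ]]
0 [ 0.13448649  0.3228244  -0.30940207  1.60117113  0.10254218  1.23359847
 -1.76469061]
1.5707963267948966 [ 0.29435975  0.34551071 -0.54222284  1.59563928  0.18509726  1.25204449
 -0.2799398 ]
-1.5707963267948966 [-0.82420514  0.63436511  1.36349315  1.63174355 -0.6293608   1.39913808
 -2.52668325]
3.141592653589793 [ 0.4927764   0.40198265 -0.85818457  1.58917887  0.31277151  1.29462615
  1.15873417]
[[-0.001 -0.959 -0.284  0.073]
 [ 1.    -0.001  0.001 -0.   ]
 [-0.002 -0.284  0.959 -0.142]
 [ 0.     0.     0.     1.   ]]
```

The foam measures 156 x 129 mm against 158 x 134 expected, so the tray centre is at about (0.542, 0.335). The grip is near (0.473, 0.029). Next I look from above the jig with the wrist camera.

Run:
```python
from h import *
move_to([.58,.03,.30],down(0))
s=get_state();print(s["t"],s["tcp_pos"],s["qpos"])
f=cam("wrist");np.savez("w1.npz",**f);cv2.imwrite("pics/w1.png",f["img"])
```

```text
2.8583 [0.58007059 0.028979   0.29985241] [ 0.07016648  0.39027888 -0.29878704  1.57917001  0.12128315  1.19068362
 -1.82469023]
```

View pics/w1.png

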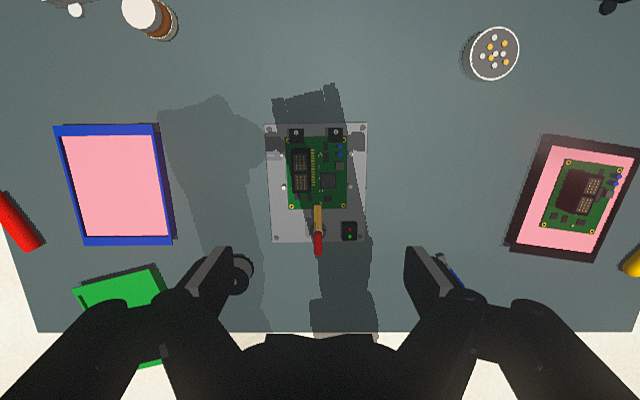

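The wrist view shows the jig plate corners at about (265,124), (367,122), (369,242) and (274,242). The header is on the left at (302,172), the red grip at (318,243), and the tray foam spans (62..172, 135..237).

Run:
```python
from h import *
f=dict(np.load("w1.npz"))
print(ray(f,[(265,124),(367,122),(369,242),(274,242)],.01).round(4))
c=big(mask(f,(40,90,40),(80,255,255),(260,120,375,245)));r=rect(f,c,.0184);print("board",r)
c=big(mask(f,(0,150,90),(10,255,255),(290,220,345,262)));print("red",rect(f,c,.071),cv2.boundingRect(c))
c=big(mask(f,(0,25,120),(180,130,255),(40,110,200,260)));print("foam",rect(f,c,.014))
# closer look at grip, and jig
move_to([.51,.03,.19],down(0))
f=cam("wrist");np.savez("w2.npz",**f);cv2.imwrite("pics/w2.png",f["img"]);print(get_state()["t"])
```

```text
[[ 0.6356  0.1062  0.01  ]
 [ 0.6381 -0.0415  0.01  ]
 [ 0.4482 -0.0534  0.01  ]
 [ 0.4486  0.1017  0.01  ]]
board ((564.0271606445312, 32.106292724609375), (108.77377319335938, 89.56455993652344), 0.8725573420524597)
red ((475.5677490234375, 30.495376586914062), (9.931397438049316, 33.81917953491211), 89.83052062988281) (314, 232, 8, 23)
foam ((541.892578125, 336.4495849609375), (158.5092315673828, 130.89585876464844), 0.5648196339607239)
3.5417
```

View pics/w2.png

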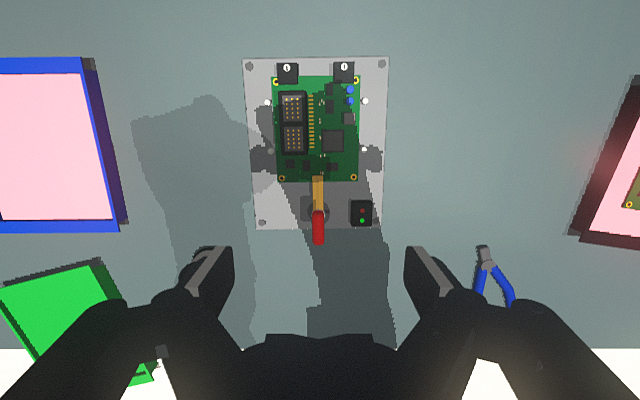

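Closer view: the plate corners are near (242,57), (390,56), (382,229) and (253,228). The lips are at (288,73) and (344,72), the red grip at (318,228), and the guide pins are white.

Run:
```python
from h import *
f=dict(np.load("w2.npz"))
print(ray(f,[(242,57),(390,56),(382,229),(253,228)],.01).round(4))
c=big(mask(f,(40,90,40),(80,255,255),(235,50,395,235)));r=rect(f,c,.0184);print("board",r)
m=mask(f,(0,150,90),(10,255,255),(290,190,345,262));c=big(m);print("red",rect(f,c,.071),cv2.boundingRect(c))
m=mask(f,(12,90,90),(28,255,255),(305,170,330,215));c=big(m);b=cv2.boundingRect(c);print("stem",b)
w=mask(f,(0,0,215),(180,30,255),(255,90,275,160))|mask(f,(0,0,215),(180,30,255),(358,90,372,160))
n,_,st,ce=cv2.connectedComponentsWithStats(w);print(st[1:,4],ray(f,ce[1:],.021).round(4) if n>1 else 0)
for y in (0,.7,1.4,1.45): print(y,inverse_kinematics([.472,.030,.06],down(y)))
```

```text
[[ 0.6369  0.1075  0.01  ]
 [ 0.6377 -0.0431  0.01  ]
 [ 0.448  -0.0465  0.01  ]
 [ 0.4496  0.1085  0.01  ]]
board ((563.8355102539062, 32.07390594482422), (108.8031005859375, 90.1087875366211), 0.8866333961486816)
red ((474.9845275878906, 30.868343353271484), (34.628143310546875, 10.726633071899414), 0.1760215014219284) (312, 211, 12, 34)
stem (312, 175, 12, 36)
[29 26 17] [[ 0.593   0.0827  0.021 ]
 [ 0.5943 -0.0179  0.021 ]
 [ 0.5453 -0.0189  0.021 ]]
0 [-1.08135108e-03  5.36825104e-01 -2.32112472e-01  2.14716699e+00
  2.56100220e-01  4.82977329e-01 -2.00014597e+00]
0.7 [ 0.08875143  0.54744323 -0.3621142   2.14399147  0.38624417  0.51148519
 -1.4356698 ]
1.4 [ 0.20616294  0.57187868 -0.53584106  2.13990329  0.54327199  0.56396118
 -0.89963853]
1.45 [ 0.21511419  0.57430719 -0.54936021  2.13959599  0.55468674  0.56874516
 -0.861593  ]
```

Everything agrees: the jig origin is at about (0.5638, 0.0315) with a yaw near 0.012, and the post axis is at about (0.472, 0.0305). Next: grip, lift, swing, park.

Run:
```python
from h import *
P=np.array([.472,.0307]);Y=.012
def st(k): 
    s=get_state();print(k,round(s["t"],2),s["tcp_pos"].round(4),np.round(s["contact_force"],1),round(s["finger_gap"],4),round(s["grasp_force"],1))
set_gripper(.05,60)
move_to([*P,.13],down(Y))
line_to([*P,.046],velocity=.1,until_force=8); st("at")
set_gripper(0,60); st("grip")
line_to([*P,.060],velocity=.04); st("up")
for a in np.arange(.2,1.35,.19): line_to([*P,.060],rot=down(Y+a),velocity=.15)
st("swung")
f=cam("wrist");cv2.imwrite("pics/w3.png",f["img"])
```

```text
at 5.36 [0.4725 0.0308 0.0465] [ 0.2 -0.2  0.6] 0.0501 0.0
grip 5.79 [0.4722 0.0307 0.0463] [-1.  -0.1  4.9] 0.011 60.2
up 6.29 [0.4722 0.0307 0.0601] [  3.6  -0.1 -10.9] 0.0109 58.4
swung 8.69 [0.4713 0.0317 0.0598] [  1.2   6.5 -10.8] 0.0108 58.6
```

View pics/w3.png

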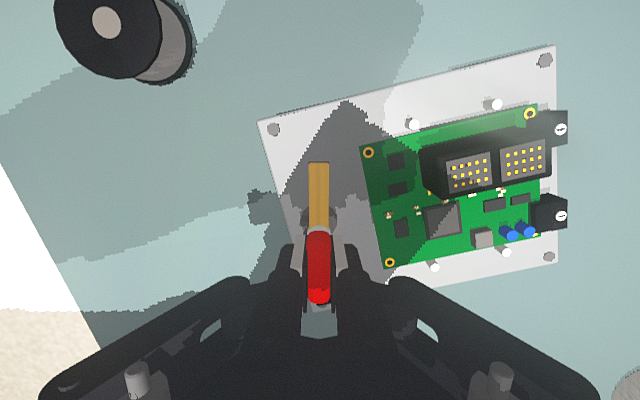

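The finger, at (318,195), has swung clear of the board and the jaws still hold the red wing. Now I lower it onto the ledge, let go, and look from above.

Run:
```python
from h import *
P=np.array([.472,.0307]);Y=.012
def st(k): 
    s=get_state();print(k,round(s["t"],2),s["tcp_pos"].round(4),np.round(s["contact_force"],1),round(s["finger_gap"],4),round(s["grasp_force"],1))
line_to([*P,.0525],velocity=.03); st("down")
set_gripper(.04); st("open")
line_to([*P,.13],velocity=.2)
set_gripper(.085)
move_to([.56,.04,.19],down(0))
f=cam("wrist");np.savez("w4.npz",**f);cv2.imwrite("pics/w4.png",f["img"]); st("look")
c=big(mask(f,(40,90,40),(80,255,255),(200,50,440,300)));print("board",rect(f,c,.0184))
# guide pins / header top
m=mask(f,(0,0,0),(180,255,60),(220,80,330,260));
print([(cv2.boundingRect(q),rect(f,q.reshape(-1,2),.0504)) for q in cv2.findContours(m,cv2.RETR_EXTERNAL,cv2.CHAIN_APPROX_NONE)[0] if cv2.contourArea(q)>600])
```

```text
down 9.14 [0.4716 0.0319 0.0535] [-3.7  5.2 12.6] 0.0107 61.9
open 9.53 [0.4718 0.0303 0.0525] [1.  0.5 0. ] 0.04 0.0
look 11.6 [0.5593 0.0398 0.1895] [-1.  -1.1 -0.3] 0.085 0.0
board ((563.942138671875, 32.09432601928711), (109.09725952148438, 89.775634765625), 0.9788332581520081)
[((285, 140, 45, 73), ((569.3212890625, 51.05195617675781), (73.3760757446289, 43.08949279785156), 0.6931285858154297))]
```

View pics/w4.png

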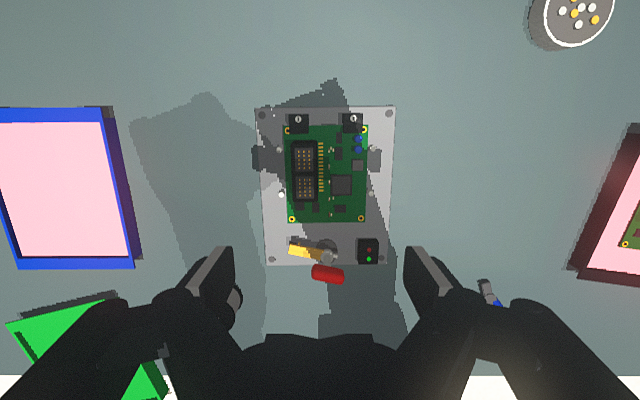

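The finger is parked at about 1.34 rad (stem tip at (290,250), wing at (327,273)) and the board is where it was. The header top spans roughly (292..318, 140..200). Next I grip it, after cross-checking the header position.

Run:
```python
from h import *
Y=.014; c,s_=np.cos(Y),np.sin(Y); ex=np.array([c,s_]); ey=np.array([-s_,c])
def st(k): 
    s=get_state();print(k,round(s["t"],2),s["tcp_pos"].round(4),np.round(s["contact_force"],1),round(s["finger_gap"],4),round(s["grasp_force"],1))
f=dict(np.load("w4.npz"))
h=ray(f,[(292,140),(316,140),(319,199),(294,200)],.0504)[:,:2]; print(h.round(4),h.mean(0))
G=np.array([.5639,.0321])+.010*ex+.022*ey; print(G)
assert np.linalg.norm(h.mean(0)-G)<.004
set_gripper(.05,40)
move_to([*G,.13],down(Y))
print(line_to([*G,.0245],velocity=.08,until_force=5)); st("at")
set_gripper(0,40); st("grip")
```

```text
[[0.6058 0.0654]
 [0.6059 0.0424]
 [0.5468 0.0394]
 [0.5457 0.0648]] [0.57603695 0.05301638]
[0.57359103 0.05423784]
False
at 13.87 [0.5739 0.0543 0.025 ] [-0.4  0.2  0.5] 0.05 0.0
grip 14.2 [0.5739 0.0542 0.025 ] [-0.6 -0.8  5.7] 0.0255 39.6
```

Run:
```python
from h import *
Y=.014; ex=np.array([np.cos(Y),np.sin(Y)])
def st(k): 
    s=get_state();print(k,round(s["t"],2),s["tcp_pos"].round(4),np.round(s["contact_force"],1),round(s["finger_gap"],4),round(s["grasp_force"],1))
G=np.array([.5736,.0542])
for d in (.003,.0065,.010,.0138): 
    r=line_to([*(G-d*ex),.0247],velocity=.03,until_force=15); st(d)
    if r: print("STOP");break
f=cam("wrist");np.savez("w5.npz",**f);cv2.imwrite("pics/w5.png",f["img"])
```

```text
0.003 14.45 [0.5706 0.0542 0.025 ] [-0.9  0.6  5.6] 0.0253 40.0
0.0065 14.72 [0.5674 0.0543 0.025 ] [ 0.8 -0.2  6.3] 0.0253 40.0
0.01 14.98 [0.5638 0.0542 0.025 ] [1.3 0.1 6.2] 0.0254 40.0
0.0138 15.26 [0.5598 0.0542 0.025 ] [1.5 0.5 7. ] 0.0251 40.1
```

View pics/w5.png

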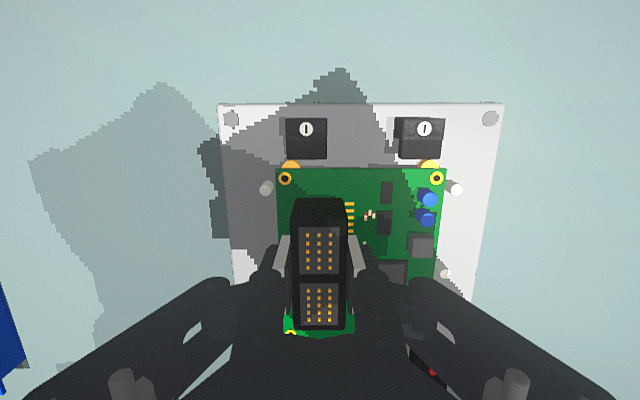

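The board's far edge (row 168) is clear of the lips (bottom at row 158), so I lift it and carry it to the tray.

Run:
```python
from h import *
Y=.014
def st(k): 
    s=get_state();print(k,round(s["t"],2),s["tcp_pos"].round(4),np.round(s["contact_force"],1),round(s["finger_gap"],4),round(s["grasp_force"],1))
p=get_state()["tcp_pos"]
line_to([p[0],p[1],.045],velocity=.04); st("up")
line_to([p[0],p[1],.14],velocity=.15)
T=[.5517,.358]
line_to([*T,.14],velocity=.2)
line_to([*T,.05],velocity=.12); st("over")
f=cam("wrist");cv2.imwrite("pics/w6.png",f["img"])
```

```text
up 15.97 [0.5597 0.0541 0.045 ] [-0.7 -0.  -0.7] 0.0253 39.3
over 19.32 [0.5521 0.3583 0.0507] [ 0.3 -0.3 -0.7] 0.0252 39.3
```

View pics/w6.png

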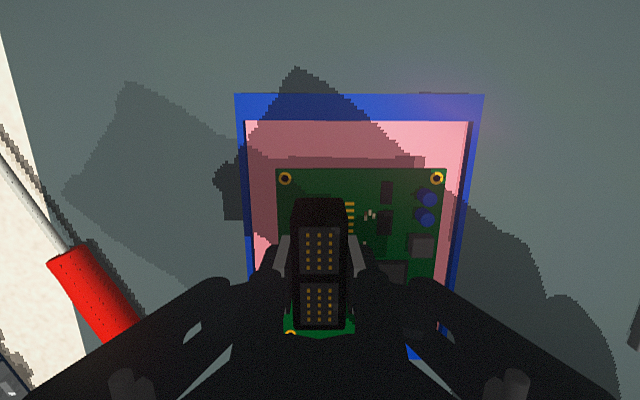

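The board hangs level and well centred inside the tray walls (columns 245–467), so I lower it, release, and check.

Run:
```python
from h import *
def st(k): 
    s=get_state();print(k,round(s["t"],2),s["tcp_pos"].round(4),np.round(s["contact_force"],1),round(s["finger_gap"],4),round(s["grasp_force"],1))
T=[.5517,.358]
line_to([*T,.028],velocity=.06)
print(line_to([*T,.0215],velocity=.015,until_force=3)); st("down")
set_gripper(.05); st("open")
z=get_state()["tcp_pos"][2]
line_to([*T,.16],velocity=.15)
move_to([.54,.2,.30],down(0)); sleep(.3); st("look")
f=cam("wrist");np.savez("w7.npz",**f);cv2.imwrite("pics/w7.png",f["img"])
```

```text
True
down 20.27 [0.5519 0.3581 0.0231] [ 0.2 -0.4  6.1] 0.0254 40.3
open 20.63 [0.5513 0.3577 0.022 ] [ 0.8 -0.2  0. ] 0.0502 0.0
look 22.86 [0.5397 0.2009 0.299 ] [ 0.2 -0.1  0.2] 0.0501 0.0
```

View pics/w7.png

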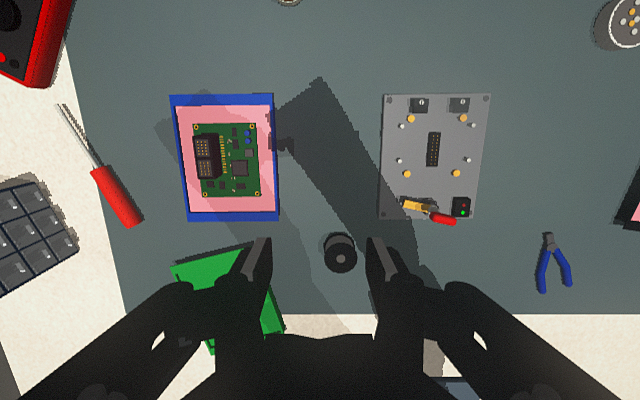

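The board lies flat in the middle of the foam at (225,160), the finger is aside (wing at (438,217)), and nothing else has moved. One numeric check, then I hand in.

Run:
```python
from h import *
f=dict(np.load("w7.npz"))
b=rect(f,big(mask(f,(40,90,40),(80,255,255),(180,105,275,215))),.0164)
t=rect(f,big(mask(f,(0,25,120),(180,255,255),(150,80,290,230))),.018)
r=rect(f,big(mask(f,(0,150,90),(10,255,255),(400,190,470,240))),.078)
print(b,t,r)
ok=abs(b[0][0]-542)<15 and abs(b[0][1]-336)<15
print(ok, finish_job() if ok else None)
```

```text
((542.1981201171875, 334.9802551269531), (107.99877166748047, 89.06129455566406), 0.8196662068367004) ((542.6104736328125, 336.21002197265625), (192.29444885253906, 142.8751983642578), 0.5207260847091675) ((473.429931640625, 32.230308532714844), (33.20317459106445, 11.777169227600098), 77.52766418457031)
the job is handed in; nothing more can be done
True None
```

The job is handed in, with no verdict returned: the board lies flat on the blue tray's foam, about 1 mm from the tray's middle, the finger is parked aside at about 1.34 rad, and nothing else on the bench looked disturbed in the last picture.

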